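# Change over the instrument trays at the packing bench

### The job

The tray with the four long instruments is finished but was left standing out: push it fully home on its runners. Then hook a fingertip behind the front lip of the empty tray and draw it all the way out to its stop, ready for packing. Leave the tray with the cups shut, do not pinch the lips between the fingers, and do not disturb anything standing around.

Things in the scene. Friction and masses are not known exactly. Their poses are not given: they have to be found in the camera images.
- loaded_tray (a joint): Slide of the tray that holds four long thin rod instruments with black grips (held in rubber combs; part of the tray). 0 = fully home against its stop, grows in m as it is drawn out towards the robot, 0.12 = fully out at its stop. It starts standing out. About 3 N of friction plus slight damping; it stays where it is left and does not spring.
- empty_tray (a joint): Slide of the empty tray (nothing on its slotted floor, clear inside over its whole length). Same values, friction and size: 0 = fully home, 0.12 = fully out at its stop. It starts home or nearly.
- dock: Aluminium plate fixed on the bench, 280 x 560 x 6 mm, origin at the centre of its underside, x towards its rear. On it three plain steel trays side by side, 190 mm apart, in any order, nearly parallel, each on its own dark runner. A tray is 208 mm long behind its lip, 96 mm wide inside, open at the top, side walls up to 58 mm above the bench; the bench in front of it is free.
- cups_tray (a joint): Slide of the third tray, with three small round metal cups 44 mm wide (part of the tray). Same values. It starts home or nearly and stays there.
- loaded_lip (a point): Middle of the top edge of the front lip of the tray with the long instruments: an upright flat plate 8 mm thick (along x), 120 wide (along y), 50 tall, its top 70 mm above the bench, tray floor 47 mm below its top; point at mid thickness. Its x axis points level towards the tray's rear (the way home), y along the lip, z up; drawing out goes along its -x, towards the robot.
- empty_lip (a point): Middle of the top edge of the front lip of the empty tray: an upright flat plate 8 mm thick (along x), 120 wide (along y), 50 tall, its top 70 mm above the bench, tray floor 47 mm below its top; point at mid thickness. Its x axis points level towards the tray's rear (the way home), y along the lip, z up; drawing out goes along its -x, towards the robot.
- cups_lip (a point): Middle of the top edge of the front lip of the tray with the cups; same shape and axes as the other lips.
- vial: Loose small amber bottle, 30 mm wide, 75 mm tall, standing on the dock in one gap between two trays. Origin at the centre of its foot.
- weight: Loose steel cylinder, 28 mm wide, 45 mm tall, standing on the dock in the other gap. Origin at the centre of its foot.
- rinse: Loose clear bottle 64 mm wide, 150 mm tall, on the bench to the left. Origin at its foot.
- bowl: Loose blue plastic bowl 100 mm wide, 50 mm tall, on the bench to the left. Origin at its foot.
- pen_pot: Loose steel pot 68 mm wide, 80 mm tall, with pens reaching 125 mm, on the bench to the right. Origin at its foot.
- brush: Loose cleaning brush 160 mm long lying on the bench to the right. Origin on its underside.
- tape: Loose black tape dispenser, 140 x 60 mm, 94 mm tall, on the bench to the right. Origin at its underside.

How it is judged (in metres and radians):
On the way, in this order (a step that is already met when the one before it is completed fails the run):
1. the tray with the long instruments is fully home (within 8 mm) while the empty tray has not been drawn out yet (value of joint loaded_tray below 0.008 m and value of joint empty_tray below 0.022 m), for 0.2 s.
2. a fingertip bears on the inner face of the empty tray's lip while the tray comes out (value of joint empty_tray above 0.03 m and contact force between the fingers and empty_tray_c1 above 0.5 N), for 0.1 s.
3. the empty tray is all the way out (within 10 mm of its stop) (value of joint empty_tray above 0.11 m), for 0.2 s.
At the end, for the whole second after the job is handed in: The tray with the long instruments is within 8 mm of fully home, the empty tray is out to within 10 mm of its stop (joint above 0.110 of 0.120 m), both at rest; the tray with the cups is less than 22 mm out; every loose thing is within 12 mm of where it stood (value of joint loaded_tray below 0.008 m and value of joint empty_tray above 0.11 m and value of joint cups_tray below 0.022 m and velocity of joint empty_tray between -0.01 and 0.01 m/s and velocity of joint loaded_tray between -0.01 and 0.01 m/s and not (distance of vial from where it was at the start of the episode above 0.012 m) and not (distance of weight from where it was at the start of the episode above 0.012 m) and not (distance of rinse from where it was at the start of the episode above 0.012 m) and not (distance of bowl from where it was at the start of the episode above 0.012 m) and not (distance of pen_pot from where it was at the start of the episode above 0.012 m) and not (distance of brush from where it was at the start of the episode above 0.012 m) and not (distance of tape from where it was at the start of the episode above 0.012 m)); the robot touches nothing.
It fails at once if a loose thing standing around is lifted, carried or moved by more than 12 mm (distance of any of vial, weight, rinse, bowl, pen_pot, brush, tape from where it was at the start of the episode above 0.012 m).
It fails at once if the tray with the cups is drawn out by more than 22 mm (value of joint cups_tray above 0.022 m).
It fails at once if a lip is pinched between the fingers (pressed on both faces at once) ((contact force between the fingers and loaded_tray_c0 above 3 N and contact force between the fingers and loaded_tray_c1 above 3 N) or (contact force between the fingers and empty_tray_c0 above 3 N and contact force between the fingers and empty_tray_c1 above 3 N)).
It also fails if it takes over 45 s, if anything falls off the work surface, if the arm or the gripper's body presses on something with over 40 N, if the wrist force passes 120 N, or if a joint passes its speed limit or range.

### The arm

A 6-joint arm with a two-finger parallel gripper is mounted at the origin on the work surface. World frame = base frame: x ahead of the robot, y to its left, z up, the work surface at z = 0. Lengths are in m, angles in degrees, forces in N, time in s.
With the tool pointing down it reaches from about 0.325 to 0.85 m from the base axis. Payload 15.5 kg.
Tool frame: the origin (TCP) lies at the very end of the fingers, on their centre line; the grasp point (between the pads) lies arm.grip_depth behind it (arm.grip_depth is the distance from the TCP to the grasp point, in m); z points along the fingers, y is the line along which they close (so a half turn about z gives the same grasp; the last joint's range is limited). The gripper opens to 91 mm and grips with 3 to 60 N. Pads are 32 mm wide; open, the fingers measure 118 mm over their backs; the gripper's body (76 mm by 178 mm) begins 60 mm behind the grasp point.
Start: joints at [68.669, 28.281, 77.091, -0, 74.628, -5.472], TCP at [0.171, 0.601, 0.214] pointing down, gripper open.
Joint ranges: [-166.48, 166.48], [-47.26, 123.95], [12.59, 153.08], [-70.14, 250.14], [6.76, 159.57], [-176.63, 176.63]. Speed limits (degrees/s): [108.29, 108.29, 147.25, 172.46, 172.46, 172.46].

### API

Orientations are given as a 3x3 rotation matrix whose columns are the frame's x, y, z axes.
In Python, from rig import arm gives the robot as it stands. Calls block until the motion is done:
- arm.move_to(position, orientation): joint-space move of the TCP to a pose.
- arm.move_l(position, orientation=None, feed=0.15): straight line of the TCP; orientation=None keeps the orientation; feed is the mean speed in m/s.
- arm.move_joints(angles): joint-space move.
- arm.grip(opening): finger opening in m; the grip force is fixed at half the most; returns when the fingers have stopped.
- arm.sleep(seconds).
- arm.solve_ik(position, orientation): joint angles nearest the present ones, or None.
- arm.snapshot(name): name is "scene" or "top"; returns the picture (480x640x3 uint8, red, green, blue); there is no depth.
- arm.get_calibration(name): a dict with "intrinsics" (3x3 intrinsics, pixels), "cam_to_world" (4x4, takes a point from camera to world coordinates). Camera axes: x right, y down, z forward; pixel columns grow to the right and rows downward; lengths in m; the calibration is good to about 2 mm. A picture is of the moment at which its call begins. get_calibration takes no time and is no camera call.
A pose or a line that the arm cannot do raises arm.Unreachable and nothing moves.
- arm.sign_off(): hands the job in; it is judged then, once.
Readings, each from a call of its own:
- arm.current_t(): time.
- arm.current_joint_positions(): joint angles.
- arm.current_dq(): joint speeds.
- arm.current_tau(): joint torques, N m.
- arm.current_ee_pos(): TCP position.
- arm.current_tool_rot(): TCP orientation.
- arm.current_force(): force on the tool from outside, world axes, zero at the start.
- arm.current_torque(): the same for the moment, N m.
- arm.current_width(): finger opening in m.
- arm.current_grasp_force(): force on a finger pad.
Only numpy, scipy, OpenCV 4.12 (cv2) and the standard library are available. Lean on these libraries where they do the work, as an engineer would, in place of code of your own. Each camera call takes 0.05 s, during which the arm holds its last target. There are 200 camera calls.

## Working session

There is one attempt and no reset: what is moved stays moved. The work goes in short steps, each a Python script; the robot and the scene stay as the last script left them, time stands still between calls to the robot, and variables do not carry over. Pictures are saved under pics/ and viewed, at most 10 in all, crops included, and the job is handed in when it is done.

```bash
mkdir -p pics
python3 - <<'E'
from rig import arm
import cv2
for n in("scene","top"):
    cv2.imwrite(f"pics/{n}0.png",arm.snapshot(n)[:,:,::-1])
    c=arm.get_calibration(n);print(n,c["intrinsics"],c["cam_to_world"])
print(arm.grip_depth,arm.current_tool_rot())
E
```

```text
scene [[483.46127063   0.         313.05965   ]
 [  0.         483.46127063 227.98572921]
 [  0.           0.           1.        ]] [[ 0.53239501  0.56628275 -0.62918948  1.30358047]
 [ 0.84649441 -0.35469404  0.39703824 -0.49973613]
 [ 0.00166614 -0.74398655 -0.66819251  0.82723562]
 [ 0.          0.          0.          1.        ]]
top [[599.83929659   0.         320.05073721]
 [  0.         599.83929659 246.65170925]
 [  0.           0.           1.        ]] [[ 0.01837476 -0.98907277  0.14627855  0.32351651]
 [-0.99972475 -0.02030963 -0.01174471 -0.03140175]
 [ 0.01458724 -0.14602248 -0.98917372  1.72791841]
 [ 0.          0.          0.          1.        ]]
0.0188 [[-9.61936028e-01  2.73274433e-01 -4.03297709e-04]
 [ 2.73274707e-01  9.61935514e-01 -1.00067991e-03]
 [ 1.14486152e-04 -1.07280112e-03 -9.99999418e-01]]
```

View pics/top0.png

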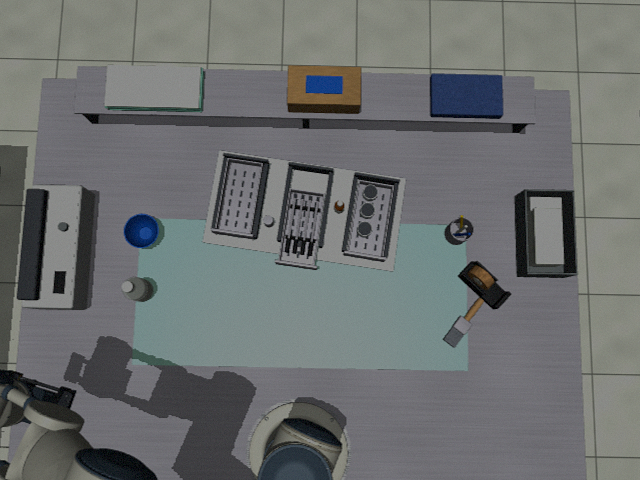

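View pics/scene0.png

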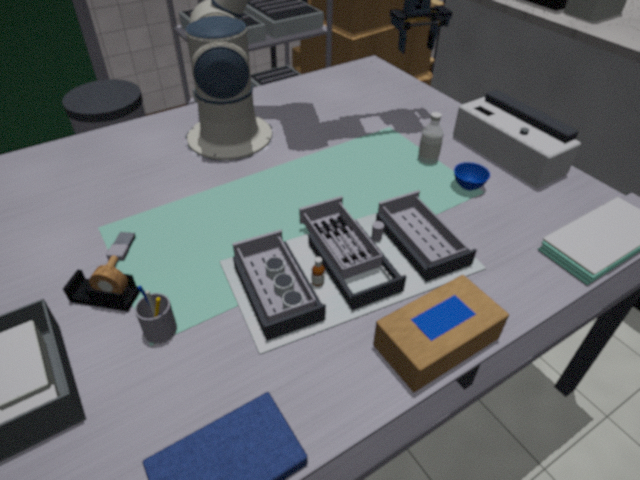

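The top view shows the empty tray on the left (~240,195), the loaded tray in the middle standing out (lip ~297,265), and the cups tray on the right (~370,215). The weight is at (268,221) and the vial at (340,207). I'll enlarge both views to pick the lip edges.

Run:
```python
import cv2
a=cv2.imread("pics/top0.png")[145:275,200:400];cv2.imwrite("pics/topc.png",cv2.resize(a,None,fx=4,fy=4,interpolation=cv2.INTER_CUBIC))
a=cv2.imread("pics/scene0.png")[185:335,225:485];cv2.imwrite("pics/scenec.png",cv2.resize(a,None,fx=3,fy=3,interpolation=cv2.INTER_CUBIC))
```

```text
(no output)
```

View pics/topc.png

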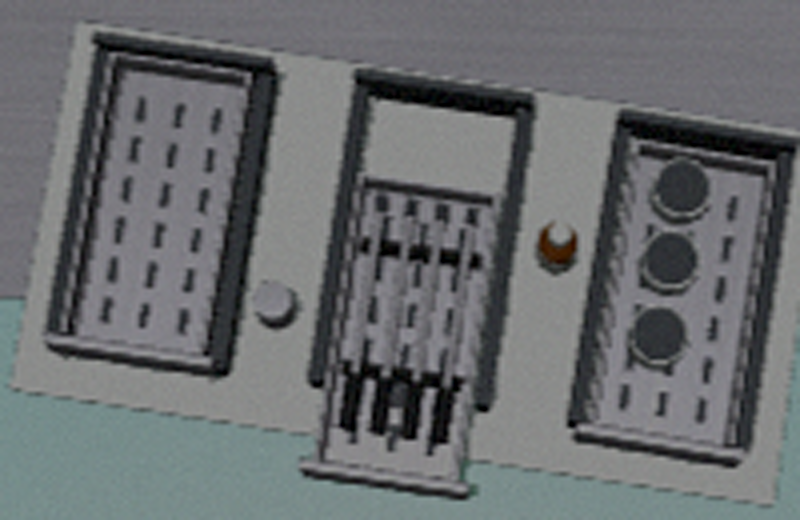

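View pics/scenec.png

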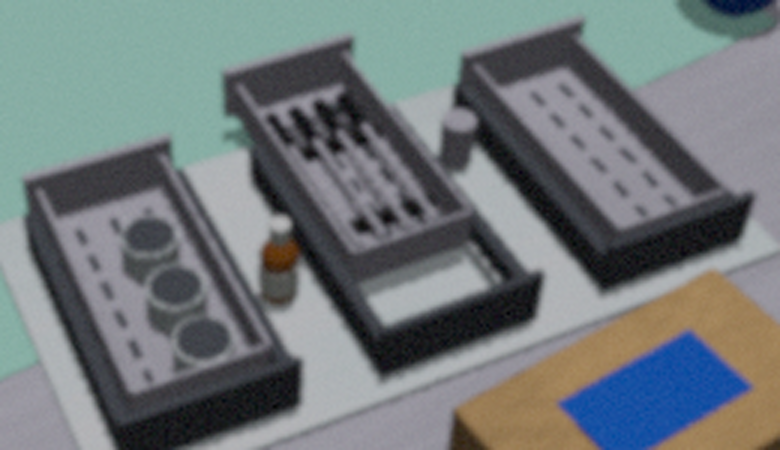

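The crops show the lip top edges. In topc they run: empty (48,342)–(222,371), loaded (303,466)–(467,490), cups (577,432)–(740,460). In scenec: empty (462,60)–(582,24), loaded (228,78)–(353,42), cups (28,182)–(170,143). Next step is to triangulate these.

```bash
cat > h.py <<'E'
import numpy as np
from rig import arm
def ray(n,p):
    c=arm.get_calibration(n);T=c["cam_to_world"]
    d=T[:3,:3]@np.linalg.solve(c["intrinsics"],[p[0],p[1],1]);return T[:3,3],d/np.linalg.norm(d)
def plane(n,p,z):
    o,d=ray(n,p);return o+d*(z-o[2])/d[2]
def tri(a,b):
    (o,d),(q,e)=ray("top",a),ray("scene",b)
    s=np.linalg.lstsq(np.c_[d,-e],q-o,rcond=None)[0]
    return (o+s[0]*d+q+s[1]*e)/2,np.linalg.norm(o+s[0]*d-q-s[1]*e)
T=lambda p:((p[0]+.5)/4-.5+200,(p[1]+.5)/4-.5+145)
S=lambda p:((p[0]+.5)/3-.5+225,(p[1]+.5)/3-.5+185)
E
python3 - <<'E'
from h import *
np.set_printoptions(precision=4,suppress=True)
for n,t1,t2,s1,s2 in(("empty",(50,342),(222,371),(582,24),(462,60)),("loaded",(304,466),(467,490),(353,42),(228,78)),("cups",(577,432),(740,460),(170,143),(28,182))):
    a,ea=tri(T(t1),S(s1));b,eb=tri(T(t2),S(s2));print(n,a,b,"gaps",ea,eb)
    pa,pb=plane("top",T(t1),.07),plane("top",T(t2),.07);d=pa-pb
    qa,qb=plane("scene",S(s1),.07),plane("scene",S(s2),.07);e=qa-qb
    for u,v,w in((pa,pb,d),(qa,qb,e)):print("  z=.07 mid",(u+v)/2,"len",np.linalg.norm(w),"yaw",np.degrees(np.arctan2(-w[0],w[1])))
f=plane("top",T((12,388)),.006)-plane("top",T((775,503)),.006);print("dock",np.linalg.norm(f),np.degrees(np.arctan2(-f[0],f[1])))
print("weight",plane("top",T((275,302)),.045))
E
```

```text
empty [0.6121 0.255  0.0629] [0.5951 0.1355 0.0628] gaps 0.005113409554855537 0.00944801212173606
  z=.07 mid [0.6002 0.1913 0.07  ] len 0.12215802340812223 yaw -8.496585215198401
  z=.07 mid [0.6115 0.1923 0.07  ] len 0.11760011133363632 yaw -7.718693538379408
loaded [0.5278 0.0744 0.0627] [ 0.5129 -0.0398  0.0632] gaps 0.005230372110064395 0.0048454406120320166
  z=.07 mid [0.5182 0.0149 0.07  ] len 0.11456121157649711 yaw -7.27706150491188
  z=.07 mid [0.5286 0.0148 0.07  ] len 0.11409187937085923 yaw -7.710517365116722
cups [ 0.5551 -0.1171  0.0612] [ 0.5374 -0.231   0.0628] gaps 0.0028347669203372308 0.0037402120303256475
  z=.07 mid [ 0.5445 -0.1749  0.07  ] len 0.11530283925359261 yaw -8.67498466789093
  z=.07 mid [ 0.5549 -0.1761  0.07  ] len 0.11323838759129504 yaw -9.526745230404854
dock 0.5583882893396672 -7.479196075959207
weight [0.6458 0.0974 0.045 ]
```

```bash
cat >> h.py <<'E'
yaw=np.radians(-7.8);X=np.array([np.cos(yaw),np.sin(yaw),0]);Y=np.array([-X[1],X[0],0]);Z=np.array([0,0,1.])
R=np.c_[-X,Y,-Z]
def slide(step,n,lim,feed=.05):
    p=np.array(arm.current_ee_pos());p0=p.copy();first=None
    f0=np.array(arm.current_force())@X
    for i in range(n):
        p=p+step*X;arm.move_l(p,feed=feed);f=np.array(arm.current_force())@X-f0
        if first is None and abs(f)>1.5:first=(i+1)*step
        if abs(f)>lim:break
    return "contact at",first,"end",(i+1)*step,"f",f,"ee",arm.current_ee_pos()
E
python3 - <<'E'
from h import *
L=np.array([.523,.0148,0]);s=L-.055*X
p=arm.current_ee_pos()
arm.move_l([p[0],p[1],.3]);arm.grip(0)
arm.move_to(s+.25*Z,R);arm.move_l(s+.045*Z,R)
print(slide(.004,36,14),arm.current_t())
import cv2;cv2.imwrite("pics/top1.png",arm.snapshot("top")[:,:,::-1])
E
```

```text
('contact at', 0.092, 'end', 0.096, 'f', np.float64(-23.568665713615044), 'ee', array([0.55971371, 0.00980143, 0.04496588])) 12.0333
```

Run:
```python
from h import *
import cv2
p=np.array(arm.current_ee_pos());arm.move_l(p-.02*X);p=p-.02*X
arm.move_l(p+.15*Z,feed=.2)
q=np.array([.606,.192,0])+.05*X
arm.move_l(q+.195*Z,R,feed=.2)
cv2.imwrite("pics/scene1.png",arm.snapshot("scene")[:,:,::-1])
print(arm.current_ee_pos(),arm.current_t())
```

```text
[0.65512398 0.18444802 0.19499046] 14.5333
```

View pics/scene1.png

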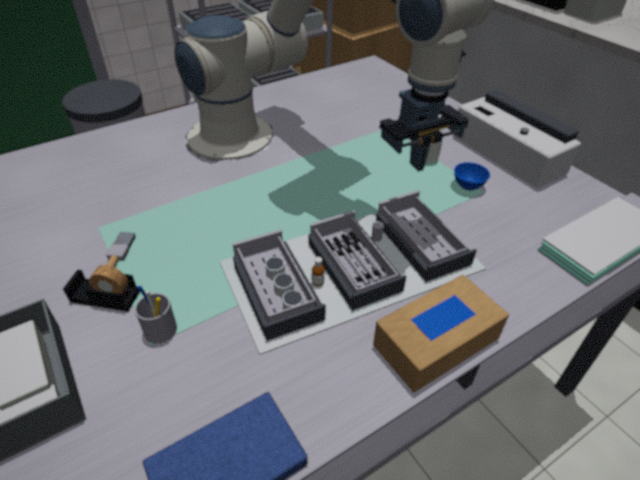

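The loaded tray (~355,260) now sits flush on its runner and the small items are undisturbed. The closed fingers hang over the empty tray. Next I lower them behind its lip and draw.

Run:
```python
from h import *
import cv2
p=np.array(arm.current_ee_pos())
arm.move_l(p*[1,1,0]+.08*Z,feed=.15);f0=np.array(arm.current_force())
arm.move_l(p*[1,1,0]+.038*Z,feed=.06);print("descent",arm.current_force()-f0)
p=np.array(arm.current_ee_pos())
arm.move_l(p-.12*X,feed=.05);print("draw",arm.current_force()-f0)
print(slide(-.004,14,14),arm.current_t())
cv2.imwrite("pics/top2.png",arm.snapshot("top")[:,:,::-1])
```

```text
descent [-0.07597851  0.65476906 -1.1386342 ]
draw [ 1.19592043 -1.16368004  0.38758536]
('contact at', -0.004, 'end', -0.036000000000000004, 'f', np.float64(25.19857643727435), 'ee', array([0.50552887, 0.20558103, 0.03876263])) 21.1
```

View pics/top2.png

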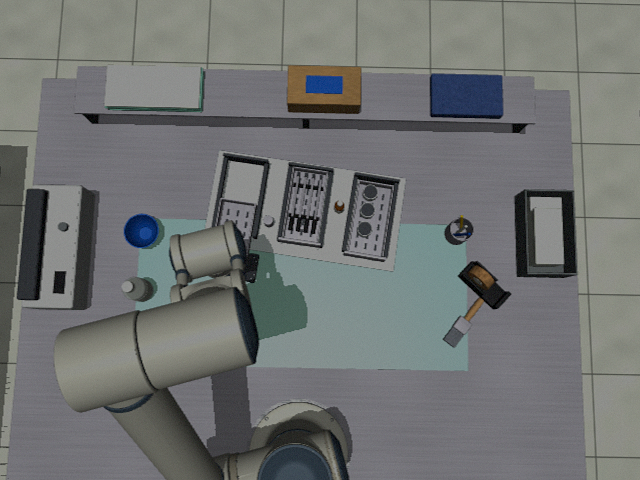

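The empty tray is drawn out: its rear edge is at ~(237,203) with bare runner behind it, and the hard stop registered 25 N. Now I release and check.

Run:
```python
from h import *
import cv2
p=np.array(arm.current_ee_pos())+.015*X
arm.move_l(p,feed=.05);arm.move_l(p+.2*Z);arm.move_l(p+.2*Z+.16*X-.05*Y)
cv2.imwrite("pics/scene3.png",arm.snapshot("scene")[:,:,::-1]);print(arm.current_force(),arm.current_t())
```

```text
[1.06199479 0.2342478  0.12155826] 24.4917
```

View pics/scene3.png

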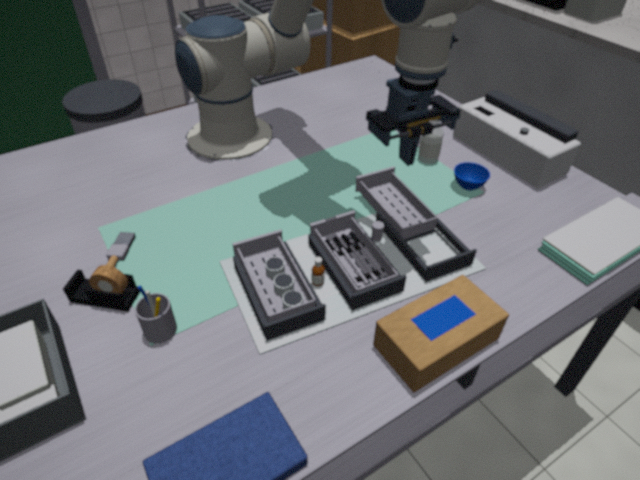

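The picture shows the empty tray out (lip ~(357,181)–(396,170)), the other two trays home and everything around them in place. I'll check the draw distance, then hand in.

Run:
```python
from h import *
d=(plane("scene",(376.5,175.5),.07)-plane("scene",(398.5,199),.07))@-X
print("drawn",d)
if d>.1: print(arm.sign_off())
```

```text
drawn 0.11024535240394591
the job is handed in; nothing more can be done
None
```

The job is handed in: the instrument tray was pushed home against its stop, and the empty tray was hooked from behind its lip and drawn until it hit its stop at 25 N. A rough image check read 110 mm drawn, right at the limit. The cups tray looks shut and the loose items undisturbed; no verdict came back.

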